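Feeding time: lids onto the food canister, cover off again

ROBOT

A 6-joint arm with a two-finger parallel gripper is mounted at the origin on the work surface. World frame = base frame: x ahead of the robot, y to its left, z up, the work surface at z = 0. Lengths are in m, angles in degrees, forces in N, time in s.
With the tool pointing down it reaches from about 0.25 to 0.725 m from the base axis. Payload 9.7 kg.
Tool frame: the origin (TCP) lies at the very end of the fingers, on their centre line; the grasp point (between the pads) lies 19 mm behind it; x points along the fingers, z is the direction in which the jaws open and shut, and the axes are right-handed (so a half turn about x gives the same grasp; the last joint's range is limited). The gripper opens to 85 mm and grips with 20 to 120 N. Pads are 22 mm wide; open, the fingers measure 114 mm over their backs; the gripper's body (76 mm by 85 mm) begins 54 mm behind the grasp point. The pads swing forward as they close: fully open they stand 13 mm farther back than shut.
Start: joints at [71.333, 4.979, 10.078, 95.1, 0, 90], TCP at [0.176, 0.521, 0.231] pointing down, gripper open.
Joint ranges: [-179.16, 179.16], [-48.56, 103.87], [-65.8, 70.77], [-126.05, 130.52], [-82.76, 87.17], [-180, 180]. Speed limits (degrees/s): [127.2, 127.2, 147.25, 180, 180, 180].

INTERFACE

Orientations are given as [roll, pitch, yaw] about the fixed x, y, z axes, in that order (R = Rz(yaw) Ry(pitch) Rx(roll)).
In Python, from workcell import sensors, vision, job_done gives the robot as it stands.
- The arm moves only by the tool carry_out, never from a script. Its argument "increments" is a list of rows, each a list of 7 numbers: the turn, a rotation vector about the tool's x, y, z in degrees, then the shift along the tool's x, y, z in mm, then the opening in per cent of the stroke, from 0 (shut) to 100 (fully open). A call has 1 to 12 rows; each row shifts and turns the commanded pose from where the row before left it, along the tool's axes as they then stand; what a row does not reach is not made up. A row lasts 1/8 s, in which the tool goes at most 62.5 mm and 10.7 degrees, less where a joint would pass 70% of its speed; a pose out of reach is approached as far as the arm can. A call is refused whole if a number of a shift passes 62.5 or a number of a turn 10.7, either way. A call with a gripper value outside its range is refused whole. The fingers move at their own pace and stop on an object; "squeeze" is the grip in N (left out, the last holds). Time passes only in rows, so rows that do not move let the fingers close. It gives the time, the measured TCP pose, the force and the opening at its end, in the units of the state.
- sensors.get_obs(): the state, without advancing time (a new reading comes with each control period).
- vision.camera(name): name is "scene" or "top"; returns the picture (420x560x3 uint8, red, green, blue); there is no depth.
- vision.calibration(name): a dict with "camera_matrix" (3x3 intrinsics, pixels), "extrinsics" (4x4, takes a point from world to camera coordinates). Camera axes: x right, y up, looking along -z (the intrinsics and any distortion apply to the point x, -y, -z); pixel columns grow to the right and rows downward; lengths in m; the calibration is good to about 2 mm. A picture is of the moment at which its call begins. calibration takes no time and is no camera call.
- job_done(): hands the job in, once; it reports no verdict.
The state is a dict: "time": time; "q": joint angles; "qd": joint speeds; "joint_efforts": joint torques, N m; "ee_pos": TCP position; "tcp_rot": TCP orientation; "wrist_force": force on the tool from outside, world axes, zero at the start; "torque": the same for the moment, N m; "opening": finger opening in m.
Only numpy, scipy, OpenCV 4.12 (cv2) and the standard library are available. Lean on these libraries where they do the work, as an engineer would, in place of code of your own. Each camera call takes 0.05 s, during which the arm holds its last target.

TASK

Put the tank into feed mode by pressing the controller's three buttons one at a time, from the smallest to the largest. Then pick up the two nested lids together by the inner lid's stem, lower them onto the open food canister until the inner lid is fully seated and only then let go, and finally take the outer lid by its collar and lift it off alone, leaving the inner lid seated undisturbed. Finish still holding the outer lid level in the air over the canister, clear above the stem; do not push the canister out of its place or knock the other things about.

Things in the scene. Friction and masses are not known exactly. Their poses are not given: they have to be found in the camera images.
- btn_small (a joint): travel of the small button in m: 0 released, 0.006 fully down. A spring pushes it back up: about 1.5 N starts it, 5 N holds it fully down; from 0.004 it counts as pressed.
- btn_small_top (a point): centre of the top face of the small round push button (cap 18 mm across, on a round grey housing 34 mm across and 12 mm high). The cap's face stands 32 mm above the ledge when released, 10 mm above its housing. It is pressed straight down.
- btn_medium (a joint): travel of the medium button in m: 0 released, 0.006 fully down. A spring pushes it back up: about 1.5 N starts it, 5 N holds it fully down; from 0.004 it counts as pressed.
- btn_medium_top (a point): centre of the top face of the medium round push button (cap 26 mm across, on a round grey housing 42 mm across and 12 mm high). The cap's face stands 32 mm above the ledge when released, 10 mm above its housing. It is pressed straight down.
- btn_large (a joint): travel of the large button in m: 0 released, 0.006 fully down. A spring pushes it back up: about 1.5 N starts it, 5 N holds it fully down; from 0.004 it counts as pressed.
- btn_large_top (a point): centre of the top face of the large round push button (cap 36 mm across, on a round grey housing 52 mm across and 12 mm high). The cap's face stands 32 mm above the ledge when released, 10 mm above its housing. It is pressed straight down.
- controller: flat white feed-mode controller fixed on the ledge, about 112 x 190 mm; plate 10 mm high, with a 20 mm high ridge along its +x edge (its inner side 42 mm from the origin). The three buttons, all of the same plain plastic, stand in a row along its y axis, 56 mm apart, in any order. Origin: centre of the plate's underside.
- canister: open orange food canister, round, standing loose on the ledge, 0.45 kg, empty. Outside diameter 86 mm, height 75 mm, wall 3 mm, so the mouth is 80 mm across. Origin: centre of its underside, z up along its axis; the rim is at z = 75 mm.
- inner_lid: inner (feeding) lid, white plastic, 0.14 kg, at first standing on the ledge. From below: plug 74 mm across, 12 mm high (lowest 5 mm tapers to 66), flange 90 mm across, 4 mm thick, then a plain round stem on the axis, 16 mm across, up to 74 mm. Origin: centre of the plug's underside, z up. Seated, the flange lies on the canister's rim and this origin is 63 mm above the canister's.
- stem_top (a point): centre of the top end of the inner lid's stem, 74 mm above the inner lid's origin; the upper 28 mm of the stem stand free above the outer lid's collar, and lifting the stem lifts both lids.
- outer_lid: outer lid (cover), white plastic, 0.08 kg, resting loosely on the inner flange. Cap 100 mm across: skirt 10 mm high (94 mm inside), top plate 10 to 14 mm, and on the axis a collar 40 mm across from the plate up to 40 mm with a 24 mm bore for the stem. Origin: centre of the skirt's lower edge; nested, 6 mm above the inner lid's origin. Raised 68 mm by the collar it clears the stem.
- collar_top (a point): centre of the upper end of the outer lid's collar, 40 mm above the outer lid's origin and, when nested, 28 mm below the top of the stem. The collar stands 26 mm clear of the top plate.
- spare_canister: bystander: a second, closed orange canister, 86 mm across, 118 mm high. Origin under its centre.
- acrylic_box: bystander: clear acrylic cube box, 100 mm, open on top. Origin under its centre.
- vial: bystander: small bottle, 24 mm across, 50 mm high, standing between the places of the canister and the lids. Origin under its centre.
- stone: bystander: round grey stone, 60 mm across, 28 mm high. Origin under its centre.
- scraper: bystander: black magnet scraper, 40 x 65 x 28 mm. Origin under its centre.
- spoon: bystander: feeding spoon 150 mm long, lying on the ledge.
Mind the look-alikes: they are no part of the job. What is shaped like the outer_lid but red or turquoise is not meant.

How it is judged:
By the outcome, as a careful person would: the job done as asked, in the order asked, and still so for the second after the job is handed in, while the arm keeps its last pose, push and grip.
It also fails if it takes over 72 s, if anything falls off the work surface, if the arm or the gripper's body presses on something with over 40 N, if the wrist force passes 120 N, or if a joint passes its speed limit or range.

## Working session

There is one attempt and no reset: what is moved stays moved. The work goes in short steps, Python scripts to look and compute and a tool call to move; the robot and the scene stay as the last step left them, time stands still between calls to the robot, and variables do not carry over. Pictures are saved under pics/ and viewed, and the job is handed in when it is done.

Besides the shell and the picture viewer there is one more tool, called after "Request:" in YAML: its name, and indented under it one key for each argument. carry_out: Moves the arm, as the interface text tells. Its arguments: {"type":"object","properties":{"increments":{"type":"array"},"squeeze":{"type":"number"}},"required":["increments"]}

```bash
ls; mkdir -p pics; python3 - <<'E'
from workcell import sensors, vision
import cv2,numpy as np
print(sensors.get_obs())
for n in ("scene","top"):
    c=vision.calibration(n); print(n,np.array(c["camera_matrix"]).round(1),np.array(c["extrinsics"]).round(4),[k for k in c])
    im=vision.camera(n); cv2.imwrite(f"pics/{n}0.png",cv2.cvtColor(im,cv2.COLOR_RGB2BGR))
E
```

```text
pics
{'time': 0.0, 'q': array([7.13331666e+01, 5.00910985e+00, 1.00347204e+01, 9.51004805e+01,
       2.40772532e-04, 9.00007555e+01]), 'qd': array([-0.06111655,  0.06547269,  0.08653681,  0.08141687,  0.03036383,
       -0.00535884]), 'joint_efforts': array([ 1.94636509e-04, -5.20406878e+01,  4.64783370e+01,  1.72540691e-02,
       -1.98312210e-05, -3.05550384e-05]), 'ee_pos': array([0.1759585 , 0.52084334, 0.23060456]), 'tcp_rot': array([ 179.8165    ,   89.9251297 , -108.85108908]), 'wrist_force': array([-0.16232393,  0.81154312,  0.2367322 ]), 'torque': array([0.03583508, 0.00505419, 0.04013426]), 'opening': 0.08561060829737246}
scene [[413.7   0.  277.2]
 [  0.  413.7 207.2]
 [  0.    0.    1. ]] [[ 0.7995  0.6005 -0.0124 -0.4714]
 [-0.4118  0.5632  0.7164  0.1966]
 [ 0.4372 -0.5676  0.6976 -1.2978]
 [ 0.      0.      0.      1.    ]] ['camera_matrix', 'extrinsics']
top [[523.    0.  289.7]
 [  0.  523.  201.3]
 [  0.    0.    1. ]] [[ 0.0211 -0.9998 -0.0055  0.0146]
 [ 0.9985  0.0208  0.0505 -0.5819]
 [-0.0504 -0.0065  0.9987 -1.2253]
 [ 0.      0.      0.      1.    ]] ['camera_matrix', 'extrinsics']
```

View pics/scene0.png

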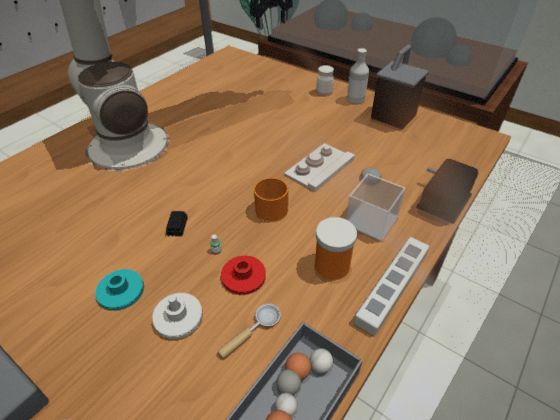

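View pics/top0.png

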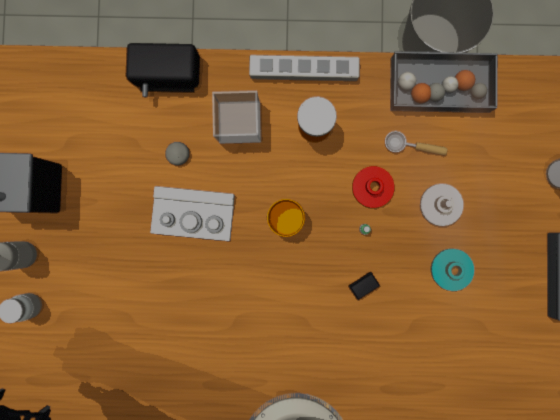

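The top view shows the controller at (192,215), canister at (287,219), white lids at (442,205), vial at (366,230), red decoy at (373,187) and turquoise decoy at (453,270). I'll zoom in next.

```bash
python3 - <<'E'
import cv2,numpy as np
t=cv2.imread("pics/top0.png"); s=cv2.imread("pics/scene0.png")
def z(im,x,y,w,h,W,H): return cv2.resize(im[y:y+h,x:x+w],(W,H),interpolation=cv2.INTER_CUBIC)
a=np.vstack([np.hstack([z(t,145,180,100,75,400,300),z(t,400,170,100,75,400,300)]),np.hstack([z(s,275,135,90,67,400,300),z(s,135,270,90,67,400,300)])])
cv2.imwrite("pics/z0.png",a)
E
```

```text
(no output)
```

View pics/z0.png

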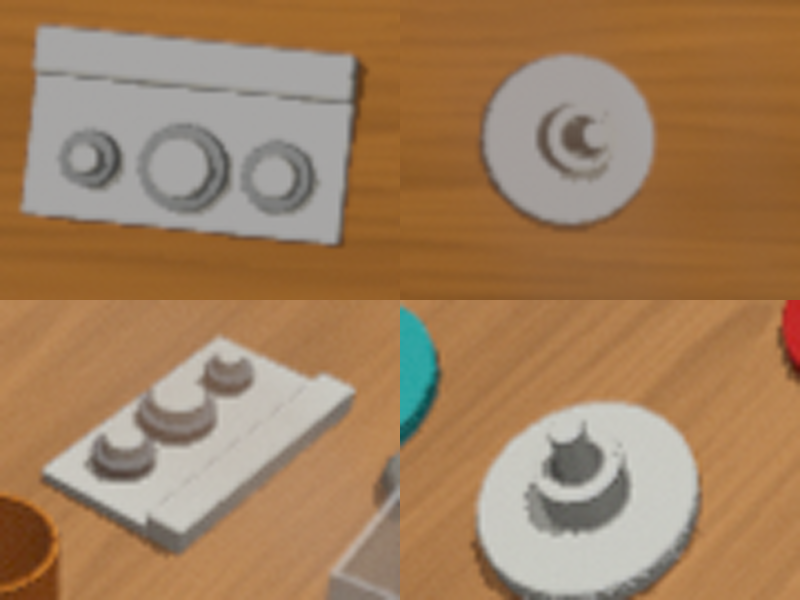

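```bash
cat > h.py <<'E'
import numpy as np,cv2
from workcell import vision
def cal(n):
    c=vision.calibration(n); return np.array(c["camera_matrix"],float),np.array(c["extrinsics"],float)
def ray(n,u,v,z):
    K,E=cal(n); d=np.linalg.inv(K)@[u,v,1]; d=np.array([d[0],-d[1],-d[2]])
    R=E[:3,:3];o=-R.T@E[:3,3]; w=R.T@d; return o+w*(z-o[2])/w[2]
def proj(n,p):
    K,E=cal(n); c=E[:3,:3]@np.asarray(p,float)+E[:3,3]; q=K@[c[0],-c[1],-c[2]]; return q[:2]/q[2]
def circ(n,pts,z):
    # rays onto plane, algebraic circle fit
    P=np.array([ray(n,u,v,z)[:2] for u,v in pts]); A=np.c_[2*P,np.ones(len(P))]
    s=np.linalg.lstsq(A,(P**2).sum(1),rcond=None)[0]; r=np.sqrt(s[2]+s[0]**2+s[1]**2)
    return s[:2],r,np.std(np.linalg.norm(P-s[:2],axis=1)-r)
E
python3 - <<'E'
from h import *
im={n:cv2.imread(f"pics/{n}0.png") for n in("top","scene")}
def mask(n,box,f):
    h=cv2.cvtColor(im[n],cv2.COLOR_BGR2HSV).astype(int); m=f(h[...,0],h[...,1],h[...,2]).astype(np.uint8)
    b=np.zeros_like(m); x0,y0,x1,y1=box; b[y0:y1,x0:x1]=m[y0:y1,x0:x1]
    cs,_=cv2.findContours(b,cv2.RETR_EXTERNAL,cv2.CHAIN_APPROX_NONE); return max(cs,key=cv2.contourArea)[:,0,:],b
white=lambda h,s,v:(s<70)&(v>110)
for n,box in(("top",(410,170,475,240)),("scene",(145,280,210,345))):
    c,_=mask(n,box,white); print(n,"lid",cv2.fitEllipse(c),circ(n,c,0.02))
    print(n,"bottom guess",circ(n,c,0.013))
c,_=mask("top",(145,180,240,245),white); print(len(c))
r=cv2.minAreaRect(c); B=cv2.boxPoints(r); print(B); print([ray("top",u,v,0.01).round(4) for u,v in B])
# buttons from zoomed pixel positions
for nm,(a,b) in dict(small=(83,157),large=(180,167),medium=(272,177)).items():
    print(nm,ray("top",145+(a+.5)/4-.5,180+(b+.5)/4-.5,.032).round(4))
for nm,(a,b) in dict(small=(230,352),large=(173,402),medium=(123,440)).items():
    print(nm,ray("scene",275+a*90/400-.5,135+(b-300)*67/300-.5,.032).round(4))
print("stem",ray("top",400+(597)/4-.4,170+135/4-.4,.074),ray("scene",135+(168)*90/400-.4,270+(130)*67/300-.4,.074))
z=lambda im,x,y,w,h:cv2.resize(im[y:y+h,x:x+w],(400,400),interpolation=cv2.INTER_CUBIC)
cv2.imwrite("pics/can.png",np.hstack([z(im["top"],260,190,50,50),z(im["scene"],245,173,50,50)]))
E
```

```text
top lid ((441.56353759765625, 204.39364624023438), (41.27149200439453, 41.989322662353516), 115.11441040039062) (array([ 0.5814246 , -0.33127462]), np.float64(0.04901902342031136), np.float64(0.0007228656068135443))
top bottom guess (array([ 0.58177885, -0.33326109]), np.float64(0.049297264295007595), np.float64(0.000726968723209863))
scene lid ((176.8384246826172, 314.4631042480469), (41.64985275268555, 50.957767486572266), 65.95026397705078) (array([ 0.5838339 , -0.33111322]), np.float64(0.04989406332895875), np.float64(0.0010429308192030128))
scene bottom guess (array([ 0.57965109, -0.32890302]), np.float64(0.050366857072366454), np.float64(0.0010528135814642393))
248
[[149.22772 232.7228 ]
 [153.94058 185.59407]
 [234.23764 193.62376]
 [229.52478 240.75249]]
[array([0.4999, 0.359 , 0.01  ]), array([0.6124, 0.3516, 0.01  ]), array([0.5972, 0.1593, 0.01  ]), array([0.485 , 0.1675, 0.01  ])]
small [0.5334 0.3163 0.032 ]
large [0.5287 0.2594 0.032 ]
medium [0.524  0.2054 0.032 ]
small [0.5312 0.3201 0.032 ]
large [0.5303 0.2526 0.032 ]
medium [0.5262 0.2015 0.032 ]
stem [ 0.58598435 -0.55704098  0.074     ] [ 0.58455986 -0.33063607  0.074     ]
```

View pics/can.png

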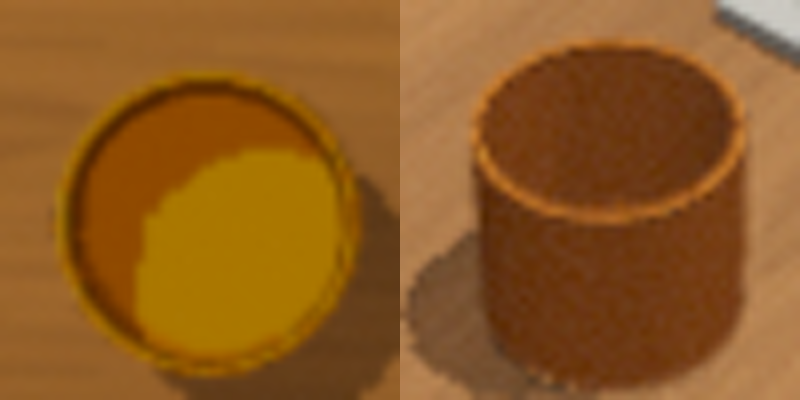

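The small button is at the +y end, with large in the middle and medium at the -y end. In the zoom, the canister rim spans 57–358 × 70–378 (top) and 70–348 × 38–222 (scene).

```bash
cat >> h.py <<'E'
from scipy.spatial.transform import Rotation as Rr
def tool(o):  return Rr.from_euler('xyz',o["tcp_rot"],degrees=True)
def plan(target,o,yaw=None):
    R=tool(o); print("tool axes x,y,z in world:\n",R.as_matrix().T.round(3)); d=R.inv().apply(np.array(target)-o["ee_pos"]); print("shift mm",(d*1000).round(1),"world",((np.array(target)-o["ee_pos"])*1000).round(1))
E
python3 - <<'E'
from h import *
from workcell import sensors
print("stem top",ray("top",400+197/4-.4,170+135/4-.4,.074),ray("scene",135+(168)*90/400-.4,270+(130)*67/300-.4,.074))
t=[(57,222),(358,222),(207,70),(207,378),(100,115),(313,330)]
print("rim top",circ("top",[(260+a/8-.5,190+b/8-.5) for a,b in t],.075))
s=[(70,130),(348,130),(209,38),(209,222)]
print("rim scene",circ("scene",[(245+a/8-.5,173+b/8-.5) for a,b in s],.075))
for n in("top","scene"): print(n,[proj(n,p).round(1) for p in [(0,0,0),(.176,.521,.231)]])
plan((.532,.3165,.08),sensors.get_obs())
E
```

```text
stem top [ 0.58129384 -0.33233892  0.074     ] [ 0.58455986 -0.33063607  0.074     ]
rim top (array([0.54190587, 0.03535647]), np.float64(0.04278203897809091), np.float64(0.00045956628730204767))
rim scene (array([0.54320417, 0.03593329]), np.float64(0.043075216330828496), np.float64(0.00011795683685367655))
top [array([295.9, 449.6]), array([ 28. , 400.5])]
scene [array([127. , 144.6]), array([270.9,  29.3])]
tool axes x,y,z in world:
 [[-0.    -0.001 -1.   ]
 [-0.947  0.32   0.   ]
 [ 0.32   0.947 -0.001]]
shift mm [ 150.7 -402.7  -79.5] world [ 356.  -204.4 -150.6]
```

Request:
carry_out:
  increments:
    - [0, 0, 0, 5, -40, -8, 0]
    - [0, 0, 0, 10, -40, -8, 0]
    - [0, 0, 0, 15, -40, -8, 0]
    - [0, 0, 0, 20, -40, -8, 0]
    - [0, 0, 0, 20, -40, -8, 0]
    - [0, 0, 0, 20, -40, -8, 0]
    - [0, 0, 0, 20, -40, -8, 0]
    - [0, 0, 0, 20, -40, -8, 0]
    - [0, 0, 0, 10, -40, -8, 0]
    - [0, 0, 0, 10, -42, -8, 0]
    - [0, 0, 0, 0, 0, 0, 0]
    - [0, 0, 0, 0, 0, 0, 0]

```text
time: 1.6
ee_pos: [0.5309, 0.3166, 0.081]
tcp_rot: [124.0, 89.9, -164.7]
wrist_force: [-0.8, -0.1, 0.7]
opening: -0.0002
```

```bash
python3 - <<'E'
from h import *
from workcell import sensors
o=sensors.get_obs();plan((.532,.3165,.045),o); print(o['ee_pos'],o['wrist_force'])
a=vision.camera("scene");b=vision.camera("top")
z=lambda im,x,y,w,h:cv2.resize(im[y:y+h,x:x+w],(400,400),interpolation=cv2.INTER_CUBIC)
cv2.imwrite("pics/b1.png",cv2.cvtColor(np.hstack([z(a,260,90,110,110),z(b,130,150,110,110)]),cv2.COLOR_RGB2BGR))
E
```

```text
tool axes x,y,z in world:
 [[-0.001 -0.    -1.   ]
 [-0.947  0.32   0.001]
 [ 0.32   0.947 -0.001]]
shift mm [36.  -1.1  0.3] world [  1.1  -0.1 -36. ]
[0.53088463 0.3165942  0.08096928] [-0.82021616 -0.0986558   0.74629343]
```

View pics/b1.png

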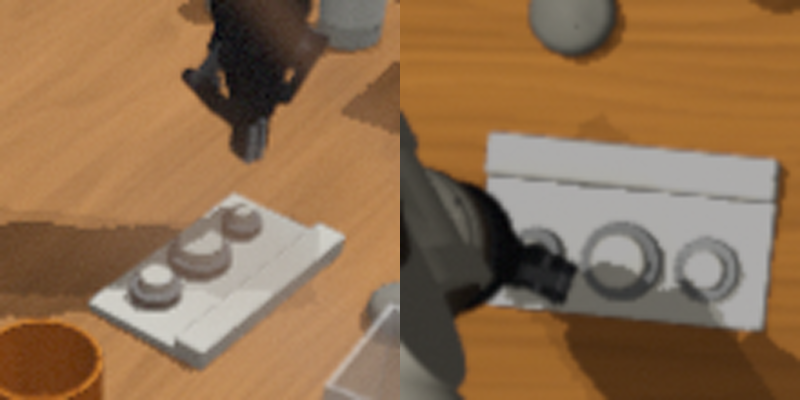

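```bash
python3 - <<'E'
from h import *
p=(.5309,.3166,.081)
for n in("scene","top"): print(n,proj(n,p),proj(n,(.532,.3165,.032)))
print("tip seen", [ray("top",174,u,.081) for u in (230,226)], ray("scene",260+250*.275,90+158*.275,.081))
E
```

```text
scene [326.71244513 132.68641191] [325.83461071 146.78866044]
top [159.88628633 219.60808871] [165.25604586 219.46298353]
tip seen [array([0.50830227, 0.28415286, 0.081     ]), array([0.51725168, 0.28444211, 0.081     ])] [0.53766899 0.31674174 0.081     ]
```

```bash
python3 - <<'E'
from h import *
b=cv2.cvtColor(vision.camera("top"),cv2.COLOR_RGB2BGR); cv2.imwrite("pics/b2f.png",b)
x,y,w,h=130,190,75,56
z=cv2.resize(b[y:y+h,x:x+w],(800,597),interpolation=cv2.INTER_CUBIC)
z=np.clip(z.astype(float)*1.6,0,255).astype(np.uint8)
cv2.imwrite("pics/b2.png",z)
E
```

```text
(no output)
```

View pics/b2.png

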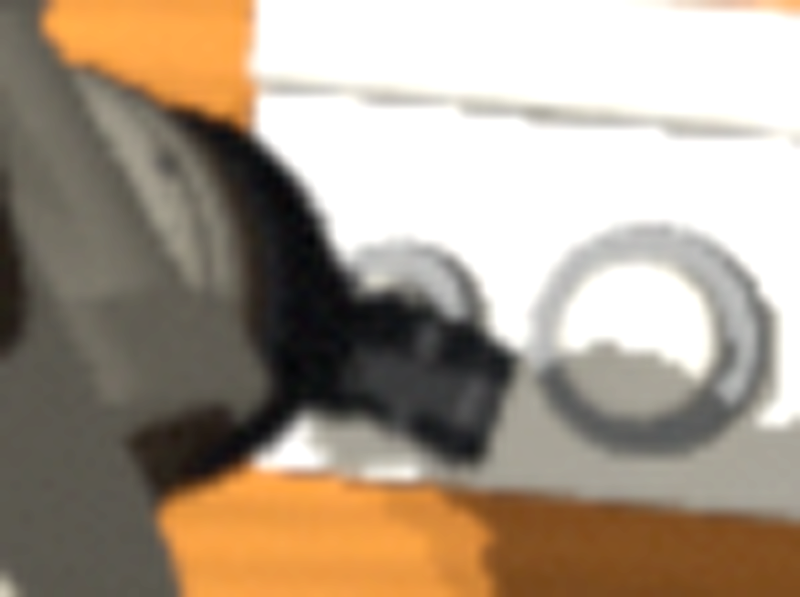

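View pics/b2f.png

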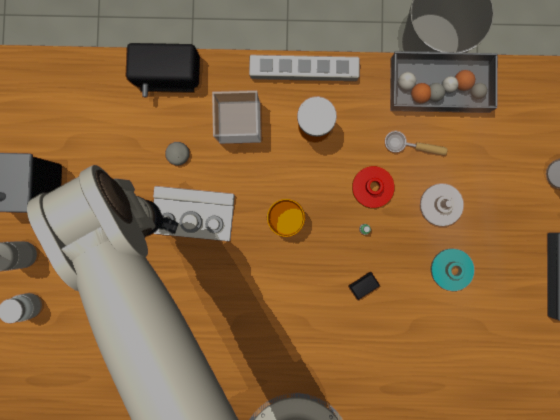

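The dark piece at top px (176,228) is the outer knuckle of the gripper. In the scene view the tip is at (329,133), as predicted over the small button, so I'll press.

Request:
carry_out:
  increments:
    - [0, 0, 0, 15, -1, 0, 0]
    - [0, 0, 0, 20, 0, 0, 0]
    - [0, 0, 0, 10, 0, 0, 0]
    - [0, 0, 0, 4, 0, 0, 0]
    - [0, 0, 0, 0, 0, 0, 0]
    - [0, 0, 0, 0, 0, 0, 0]

```text
time: 2.5
ee_pos: [0.5326, 0.3165, 0.0328]
tcp_rot: [-43.8, 89.9, 27.5]
wrist_force: [0.3, -0.2, 1.1]
opening: 0.0002
```

Request:
carry_out:
  increments:
    - [0, 0, 0, 4, 0, 0, 0]
    - [0, 0, 0, 2.5, 0, 0, 0]
    - [0, 0, 0, 0, 0, 0, 0]
    - [0, 0, 0, 0, 0, 0, 0]

```text
time: 3.0
ee_pos: [0.5328, 0.3166, 0.0264]
tcp_rot: [-44.3, 89.9, 27.1]
wrist_force: [2.3, 1.8, 5.3]
opening: 0.0002
```

Request:
carry_out:
  increments:
    - [0, 0, 0, 0.7, 0, 0, 0]
    - [0, 0, 0, 0, 0, 0, 0]
    - [0, 0, 0, 0, 0, 0, 0]

```text
time: 3.38
ee_pos: [0.5328, 0.3166, 0.026]
tcp_rot: [-43.4, 89.9, 27.9]
wrist_force: [1.2, 0.2, 8.4]
opening: -0.0001
```

```bash
python3 - <<'E'
from h import *
from workcell import sensors
o=sensors.get_obs();print(o['ee_pos'],o['wrist_force'],o['torque'])
a=vision.camera("scene")
z=cv2.resize(a[90:200,260:370],(600,600),interpolation=cv2.INTER_CUBIC)
cv2.imwrite("pics/b3.png",cv2.cvtColor(z,cv2.COLOR_RGB2BGR))
plan((.5245,.204,.027),o)
E
```

```text
[0.53277922 0.31659383 0.02601609] [1.16574692 0.18401091 8.36672982] [ 0.09758049 -0.25066801 -0.02092782]
tool axes x,y,z in world:
 [[ 0.002  0.001 -1.   ]
 [-0.947  0.32  -0.001]
 [ 0.32   0.947  0.001]]
shift mm [  -1.1  -28.2 -109.3] world [  -8.3 -112.6    1. ]
```

View pics/b3.png

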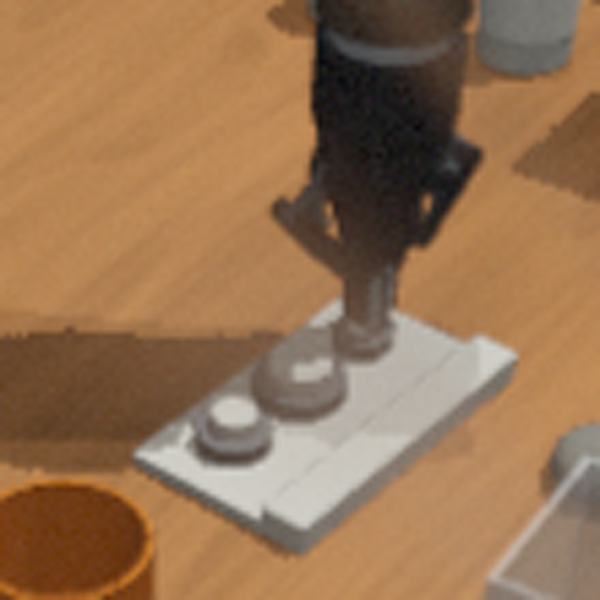

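The finger stands on the small cap at (370,345) and it's fully down with 8 N. Next is medium.

Request:
carry_out:
  increments:
    - [0, 0, 0, -25, 0, 0, 0]
    - [0, 0, 0, -25, 0, 0, 0]
    - [0, 0, 0, 0, -9, -36, 0]
    - [0, 0, 0, 0, -9, -36, 0]
    - [0, 0, 0, 0, -10, -37, 0]
    - [0, 0, 0, 0, 0, 0, 0]
    - [0, 0, 0, 20, 0, 0, 0]
    - [0, 0, 0, 17, 0, 0, 0]
    - [0, 0, 0, 5, 0, 0, 0]
    - [0, 0, 0, 0, 0, 0, 0]
    - [0, 0, 0, 0, 0, 0, 0]

```text
time: 4.8
ee_pos: [0.5242, 0.2044, 0.0336]
tcp_rot: [-52.1, 90.0, 19.3]
wrist_force: [-0.1, -0.5, 0.1]
opening: 0.0
```

```bash
python3 - <<'E'
from h import *
from workcell import sensors
o=sensors.get_obs();print(o['ee_pos'],o['wrist_force'],o['torque'])
a=vision.camera("scene")
z=cv2.resize(a[90:200,260:370],(600,600),interpolation=cv2.INTER_CUBIC)
cv2.imwrite("pics/b4.png",cv2.cvtColor(z,cv2.COLOR_RGB2BGR))
E
```

```text
[0.52422367 0.20435244 0.03364859] [-0.12856129 -0.49170079  0.05144506] [0.0086337  0.04798951 0.01773545]
```

View pics/b4.png

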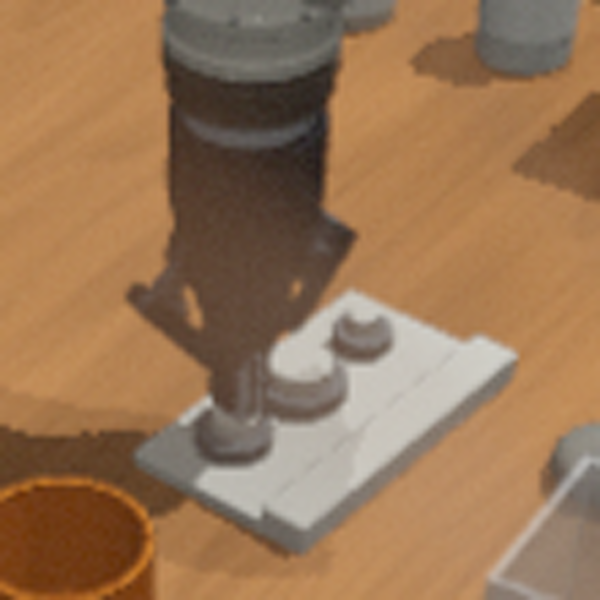

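Request:
carry_out:
  increments:
    - [0, 0, 0, 4, 0, 0, 0]
    - [0, 0, 0, 3.9, 0, 0, 0]
    - [0, 0, 0, 0, 0, 0, 0]
    - [0, 0, 0, 0, 0, 0, 0]

```text
time: 5.35
ee_pos: [0.5245, 0.2043, 0.026]
tcp_rot: [-47.3, 89.9, 24.0]
wrist_force: [0.7, 1.2, 6.5]
opening: -0.0002
```

Request:
carry_out:
  increments:
    - [0, 0, 0, -25, 0, 0, 0]
    - [0, 0, 0, -15, 0, 0, 0]
    - [0, 0, 0, 0, 6, 27, 0]
    - [0, 0, 0, 0, 7, 27, 0]
    - [0, 0, 0, 0, 0, 0, 0]
    - [0, 0, 0, 20, 0, 0, 0]
    - [0, 0, 0, 12, 0, 0, 0]
    - [0, 0, 0, 4, 0, 0, 0]
    - [0, 0, 0, 4, 0, 0, 0]
    - [0, 0, 0, 0, 0, 0, 0]
    - [0, 0, 0, 0, 0, 0, 0]

```text
time: 6.72
ee_pos: [0.529, 0.2591, 0.0261]
tcp_rot: [-78.4, 90.0, -7.1]
wrist_force: [-2.7, -2.3, 5.3]
opening: 0.0002
```

```bash
python3 - <<'E'
from h import *
from workcell import sensors
o=sensors.get_obs();print(o['ee_pos'],o['wrist_force'],o['torque'])
a=vision.camera("scene")
z=cv2.resize(a[90:200,260:370],(600,600),interpolation=cv2.INTER_CUBIC)
cv2.imwrite("pics/b5.png",cv2.cvtColor(z,cv2.COLOR_RGB2BGR))
plan((.583,-.3315,.15),o)
E
```

```text
[0.52901623 0.25909429 0.02608343] [-2.71142995 -2.32125157  5.30668756] [-0.55775027  0.5931651  -0.01376841]
tool axes x,y,z in world:
 [[ 0.001 -0.    -1.   ]
 [-0.947  0.32  -0.001]
 [ 0.32   0.947  0.   ]]
shift mm [-123.8 -240.4 -542.2] world [  54.  -590.6  123.9]
```

View pics/b5.png

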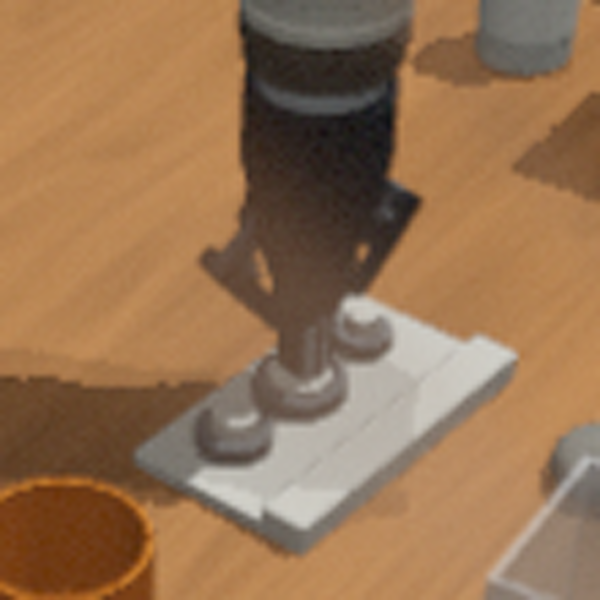

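The large button is at full travel (z = 0.026), with the finger on its cap at (305,380). Next I go to the lids.

Request:
carry_out:
  increments:
    - [0, 0, 0, -25, 0, 0, 0]
    - [0, 0, 0, -40, 0, 0, 0]
    - [0, 0, 0, -40, 0, 0, 30]
    - [0, 0, 0, -25, -10, -22, 60]
    - [0, 0, 0, 0, -19, -42, 60]
    - [0, 0, 0, 0, -19, -42, 60]
    - [0, 0, 0, 0, -19, -42, 60]
    - [0, 0, 0, 0, -19, -42, 60]
    - [0, 0, 0, 0, -19, -42, 60]
    - [0, 0, 0, 0, -19, -42, 60]
    - [0, 0, 0, 0, -19, -42, 60]
    - [0, 0, 0, 0, -19, -42, 60]

```text
time: 8.28
ee_pos: [0.5679, -0.1333, 0.1556]
tcp_rot: [-76.6, 89.9, -5.3]
wrist_force: [0.5, 0.4, -0.2]
opening: 0.0512
```

Request:
carry_out:
  increments:
    - [0, 0, 0, 0, -19, -42, 60]
    - [0, 0, 0, 0, -19, -42, 60]
    - [0, 0, 0, 0, -19, -42, 60]
    - [0, 0, 0, 10, -12, -40, 60]
    - [0, 0, 0, 10, -8, -18, 60]
    - [0, 0, 0, 0, 0, 0, 60]
    - [0, 0, 0, 0, 0, 0, 60]

```text
time: 9.15
ee_pos: [0.582, -0.3296, 0.1355]
tcp_rot: [-11.3, 90.0, 60.1]
wrist_force: [-0.6, -0.5, 0.3]
opening: 0.0513
```

```bash
python3 - <<'E'
from h import *
from workcell import sensors
o=sensors.get_obs();print(o['ee_pos'],o['q'])
plan((.583,-.3315,.10),o)
a=vision.camera("scene");b=vision.camera("top")
z=lambda im,x,y,w,h:cv2.resize(im[y:y+h,x:x+w],(400,400),interpolation=cv2.INTER_CUBIC)
cv2.imwrite("pics/l1.png",cv2.cvtColor(np.hstack([z(a,110,210,140,140),z(b,380,140,140,140)]),cv2.COLOR_RGB2BGR))
E
```

```text
[ 0.58200911 -0.32964083  0.13548872] [-2.95346479e+01  2.07679401e+01  1.81080452e+01  8.73399834e+01
  1.90402075e-02 -1.09069577e+01]
tool axes x,y,z in world:
 [[ 0.     0.    -1.   ]
 [-0.948  0.319 -0.   ]
 [ 0.319  0.948  0.   ]]
shift mm [35.5 -1.5 -1.5] world [  1.   -1.9 -35.5]
```

View pics/l1.png

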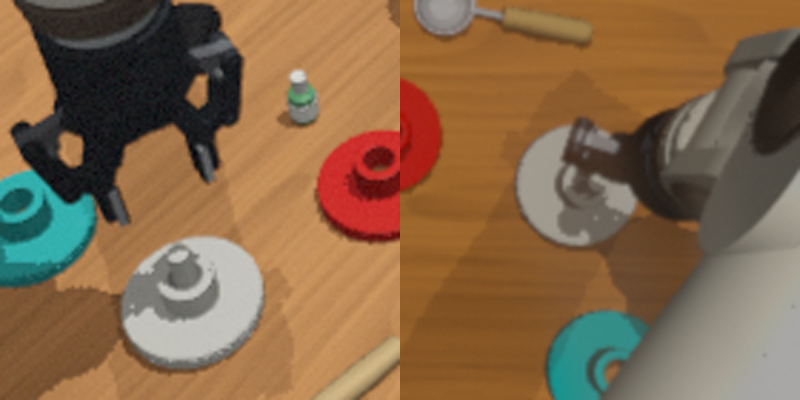

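Request:
carry_out:
  increments:
    - [0, 0, 0, 20, -1.5, -1.5, 60]
    - [0, 0, 0, 15, 0, 0, 60]
    - [0, 0, 0, 10, 0, 0, 60]
    - [0, 0, 0, 0, 0, 0, 60]
    - [0, 0, 0, 0, 0, 0, 60]

```text
time: 9.88
ee_pos: [0.5829, -0.3326, 0.0906]
tcp_rot: [-102.8, 90.0, -31.5]
wrist_force: [1.2, -0.6, -0.2]
opening: 0.0509
```

```bash
python3 - <<'E'
from h import *
from workcell import sensors
o=sensors.get_obs();print(o['ee_pos']); print(proj("scene",o['ee_pos']),proj("scene",(.583,-.3315,.074)))
a=vision.camera("scene")
z=cv2.resize(a[260:350,125:215],(600,600),interpolation=cv2.INTER_CUBIC)
cv2.imwrite("pics/l2.png",cv2.cvtColor(z,cv2.COLOR_RGB2BGR))
E
```

```text
[ 0.58287581 -0.33258913  0.09061948]
[169.38822896 294.00156636] [171.51535485 298.5312751 ]
```

View pics/l2.png

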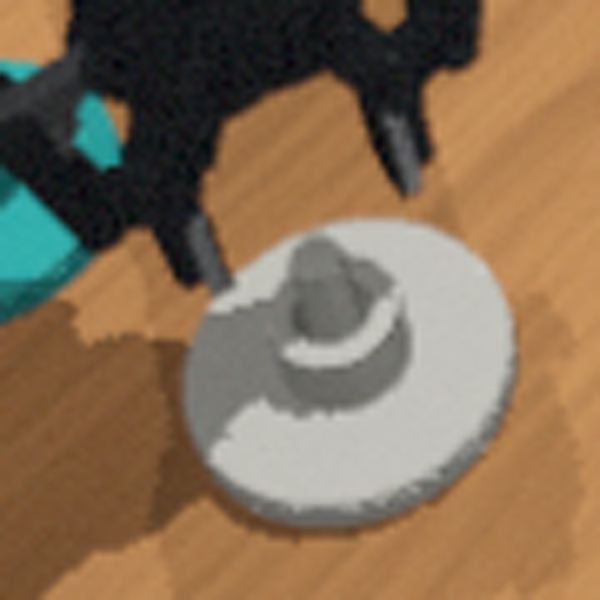

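Request:
carry_out:
  increments:
    - [0, 0, 0, 20, 0, 1, 60]
    - [0, 0, 0, 15, 0, 0, 60]
    - [0, 0, 0, 7, 0, 0, 60]
    - [0, 0, 0, 0, 0, 0, 60]
    - [0, 0, 0, 0, 0, 0, 40]
    - [0, 0, 0, 0, 0, 0, 25]
    - [0, 0, 0, 0, 0, 0, 10]
    - [0, 0, 0, 0, 0, 0, 5]
    - [0, 0, 0, 0, 0, 0, 5]
    - [0, 0, 0, 0, 0, 0, 5]
  squeeze: 60

```text
time: 11.18
ee_pos: [0.5832, -0.3318, 0.0486]
tcp_rot: [-110.8, 90.0, -39.5]
wrist_force: [0.5, -1.9, 3.9]
opening: 0.0141
```

```bash
python3 - <<'E'
from h import *
from workcell import sensors
o=sensors.get_obs();print(o['ee_pos'],o['opening'],o['wrist_force'])
a=vision.camera("scene")
z=cv2.resize(a[260:350,125:215],(600,600),interpolation=cv2.INTER_CUBIC)
cv2.imwrite("pics/l3.png",cv2.cvtColor(z,cv2.COLOR_RGB2BGR))
E
```

```text
[ 0.58321792 -0.33177736  0.04859995] 0.014098253641888383 [ 0.53317197 -1.87712028  3.87019535]
```

View pics/l3.png

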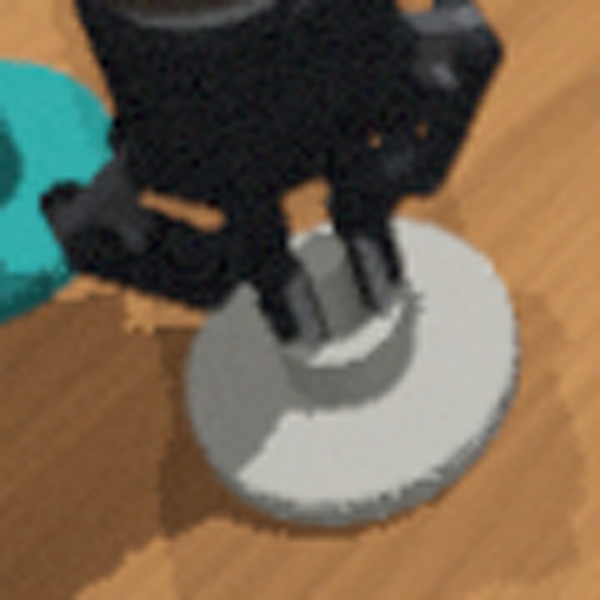

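The stem at (345,290) sits between the pads, so I'll lift gently.

Request:
carry_out:
  increments:
    - [0, 0, 0, -3, 0, 0, 5]
    - [0, 0, 0, -7, 0, 0, 5]
    - [0, 0, 0, -15, 0, 0, 5]
    - [0, 0, 0, -25, 0, 0, 5]
    - [0, 0, 0, -25, 0, 0, 5]
    - [0, 0, 0, -25, 0, 0, 5]
    - [0, 0, 0, -20, 0, 0, 5]
    - [0, 0, 0, 0, 0, 0, 5]
    - [0, 0, 0, 0, 0, 0, 5]

```text
time: 12.35
ee_pos: [0.5829, -0.3314, 0.1676]
tcp_rot: [74.0, 90.0, 145.3]
wrist_force: [-0.2, 0.9, -2.6]
opening: 0.0139
```

```bash
python3 - <<'E'
from h import *
from workcell import sensors
o=sensors.get_obs();print(o['ee_pos'],o['opening'],o['wrist_force'],o['torque'])
a=vision.camera("scene");b=vision.camera("top")
z=lambda im,x,y,w,h:cv2.resize(im[y:y+h,x:x+w],(400,400),interpolation=cv2.INTER_CUBIC)
cv2.imwrite("pics/l4.png",cv2.cvtColor(np.hstack([z(a,110,200,110,110),z(b,380,140,110,110)]),cv2.COLOR_RGB2BGR))
plan((.5425,.0356,.1686),o)
E
```

```text
[ 0.58292824 -0.33143227  0.1675825 ] 0.013855165580612182 [-0.22649697  0.91586456 -2.59580181] [0.01114147 0.0369134  0.04018417]
tool axes x,y,z in world:
 [[-0.001  0.    -1.   ]
 [-0.947  0.32   0.001]
 [ 0.32   0.947  0.   ]]
shift mm [ -0.9 155.7 334.8] world [-40.4 367.    1. ]
```

View pics/l4.png

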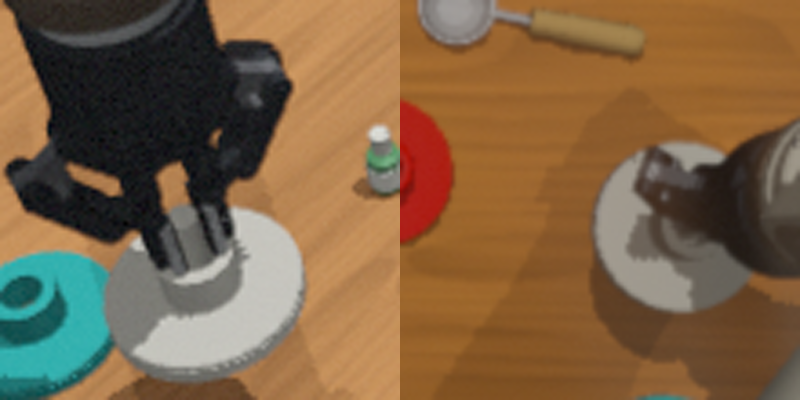

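Both lids hang level from the stem, and the wrist carries about 2.4 N. Over to the canister.

Request:
carry_out:
  increments:
    - [0, 0, 0, 0, 7, 15, 5]
    - [0, 0, 0, 0, 15, 32, 5]
    - [0, 0, 0, 0, 17, 36, 5]
    - [0, 0, 0, 0, 17, 36, 5]
    - [0, 0, 0, 0, 17, 36, 5]
    - [0, 0, 0, 0, 17, 36, 5]
    - [0, 0, 0, 0, 17, 36, 5]
    - [0, 0, 0, 0, 17, 36, 5]
    - [0, 0, 0, 0, 15, 32, 5]
    - [0, 0, 0, 0, 11, 25, 5]
    - [0, 0, 0, 0, 6, 15, 5]
    - [0, 0, 0, 0, 0, 0, 5]

```text
time: 13.95
ee_pos: [0.5421, 0.0367, 0.168]
tcp_rot: [120.0, 90.0, -168.6]
wrist_force: [-0.1, 0.0, -2.9]
opening: 0.0141
```

Request:
carry_out:
  increments:
    - [0, 0, 0, 10, 0, 0, 5]
    - [0, 0, 0, 7, 0, 0, 5]
    - [0, 0, 0, 0, 0, 0, 5]
    - [0, 0, 0, 0, 0, 0, 5]

```text
time: 14.45
ee_pos: [0.5425, 0.0354, 0.1512]
tcp_rot: [118.5, 90.0, -170.2]
wrist_force: [-0.6, -0.2, -2.1]
opening: 0.0141
```

```bash
python3 - <<'E'
from h import *
from workcell import sensors
o=sensors.get_obs();print(o['ee_pos'],o['opening'],o['wrist_force'],o['torque'])
a=vision.camera("scene");b=vision.camera("top")
cv2.imwrite("pics/s5.png",a[...,::-1]);cv2.imwrite("pics/t5.png",b[...,::-1])
z=lambda im,x,y,w,h:cv2.resize(im[y:y+h,x:x+w],(400,400),interpolation=cv2.INTER_CUBIC)
cv2.imwrite("pics/c1.png",cv2.cvtColor(np.hstack([z(a,230,140,80,80),z(b,245,180,80,80)]),cv2.COLOR_RGB2BGR))
plan((.5425,.0356,.1516),o)
E
```

```text
[0.54249189 0.03540035 0.15115351] 0.014112338938794244 [-0.60940225 -0.22871826 -2.14028046] [-0.02008712 -0.0410521  -0.00956811]
tool axes x,y,z in world:
 [[-0.    -0.    -1.   ]
 [-0.947  0.321  0.   ]
 [ 0.321  0.947 -0.   ]]
shift mm [-0.4  0.1  0.2] world [0.  0.2 0.4]
```

View pics/c1.png

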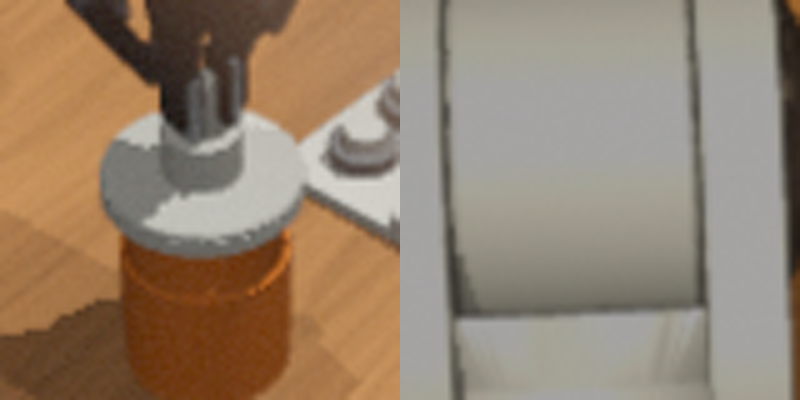

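```bash
python3 - <<'E'
from h import *
def ext(c,z,r):
    t=np.linspace(0,2*np.pi,90); P=np.array([proj("scene",(c[0]+r*np.cos(a),c[1]+r*np.sin(a),z)) for a in t]); Z=(P-[230,140]+.5)*5
    return Z[:,0].min().round(1),Z[:,0].max().round(1),Z[:,1].min().round(1),Z[:,1].max().round(1)
c=(.5425,.0354)
print("lid top pred",ext(c,.1226,.05),"skirt",ext(c,.1086,.05))
print("can rim pred",ext((.5425,.0356),.075,.043))
im=cv2.imread("pics/s5.png")[140:220,230:310]
h=cv2.cvtColor(im,cv2.COLOR_BGR2HSV).astype(int)
m=((h[...,1]<75)&(h[...,2]>60)).astype(np.uint8)
for r in (33,34,35,36,37,38): 
    x=np.where(m[r])[0]; x=x[x<62]; print(r,x.min(),x.max())
o=((h[...,1]>150)).astype(np.uint8)
for r in (54,58,60,64): x=np.where((h[r,:,1]>185))[0]; print("can",r,x.min() if len(x) else 0,x.max() if len(x) else 0)
E
```

```text
lid top pred (np.float64(97.5), np.float64(305.4), np.float64(106.4), np.float64(239.5)) skirt (np.float64(99.2), np.float64(305.1), np.float64(128.5), np.float64(261.9))
can rim pred (np.float64(117.6), np.float64(290.6), np.float64(188.5), np.float64(303.6))
33 20 61
34 20 61
35 20 61
36 20 61
37 20 61
38 20 61
can 54 25 56
can 58 25 56
can 60 25 57
can 64 25 57
```

In the scene zoom the lid spans 100–306 and the canister 118–294, which agrees with my prediction to about 1 mm. Lowering now.

Request:
carry_out:
  increments:
    - [0, 0, 0, 10, 0, 0, 5]
    - [0, 0, 0, 10, 0, 0, 5]
    - [0, 0, 0, 5, 0, 0, 5]
    - [0, 0, 0, 3, 0, 0, 5]
    - [0, 0, 0, 3, 0, 0, 5]
    - [0, 0, 0, 0, 0, 0, 5]
    - [0, 0, 0, 0, 0, 0, 5]

```text
time: 15.42
ee_pos: [0.5426, 0.0358, 0.1204]
tcp_rot: [-67.6, 90.0, 3.7]
wrist_force: [0.6, 0.4, -2.8]
opening: 0.0138
```

```bash
cat > look.py <<'E'
from h import *
from workcell import sensors
import sys
o=sensors.get_obs();print(o['time'],o['ee_pos'],o['opening'],o['wrist_force'],o['torque'])
a=vision.camera("scene")
x,y,w=map(int,sys.argv[2:5])
cv2.imwrite(sys.argv[1],cv2.cvtColor(cv2.resize(a[y:y+w,x:x+w],(600,600),interpolation=cv2.INTER_CUBIC),cv2.COLOR_RGB2BGR))
E
python3 look.py pics/c2.png 230 140 80
```

```text
15.425 [0.54259097 0.03576246 0.12041025] 0.013757473223694201 [ 0.61726711  0.3754928  -2.76180834] [ 0.00810561 -0.04581096  0.01309   ]
```

View pics/c2.png

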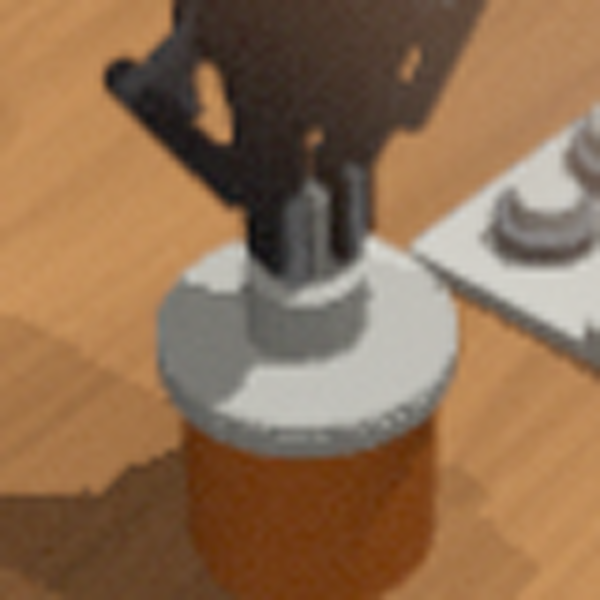

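Request:
carry_out:
  increments:
    - [0, 0, 0, 2, 0, 0, 5]
    - [0, 0, 0, 2, 0, 0, 5]
    - [0, 0, 0, 2, 0, 0, 5]
    - [0, 0, 0, 1.5, 0, 0, 5]
    - [0, 0, 0, 0, 0, 0, 5]
    - [0, 0, 0, 0, 0, 0, 5]

```text
time: 16.23
ee_pos: [0.5425, 0.0358, 0.1127]
tcp_rot: [-88.7, 90.0, -17.3]
wrist_force: [0.2, 0.2, -2.3]
opening: 0.014
```

Request:
carry_out:
  increments:
    - [0, 0, 0, 1, 0, 0, 5]
    - [0, 0, 0, 0.5, 0, 0, 5]
    - [0, 0, 0, 0, 0, 0, 5]
    - [0, 0, 0, 0, 0, 0, 5]

```text
time: 16.73
ee_pos: [0.5426, 0.0357, 0.1115]
tcp_rot: [-75.0, 90.0, -3.7]
wrist_force: [-1.0, -1.3, 2.4]
opening: 0.0141
```

Request:
carry_out:
  increments:
    - [0, 0, 0, 0.4, 0, 0, 5]
    - [0, 0, 0, 0, 0, 0, 5]
    - [0, 0, 0, 0, 0, 0, 5]

```text
time: 17.1
ee_pos: [0.5427, 0.0357, 0.1115]
tcp_rot: [-70.9, 89.9, 0.4]
wrist_force: [-1.5, -1.2, 6.6]
opening: 0.0143
```

```bash
python3 look.py pics/c3.png 230 140 80
```

```text
17.1 [0.54270954 0.03574577 0.11148614] 0.014264282759147264 [-1.45063272 -1.19315016  6.61331527] [-0.0136288   0.37811209  0.02843776]
```

View pics/c3.png

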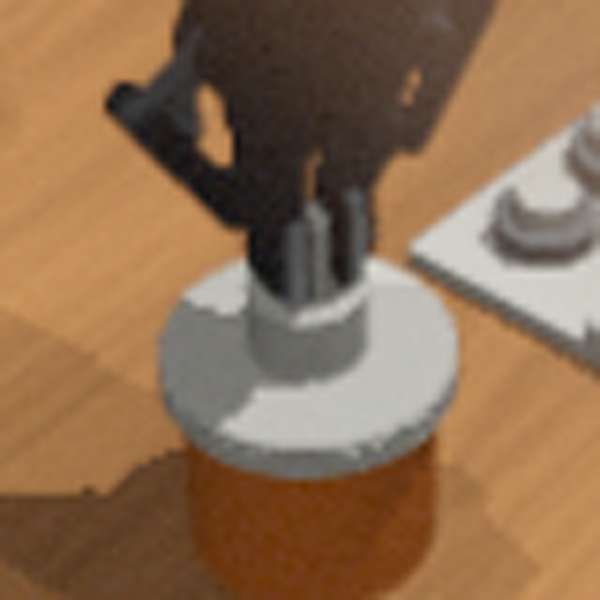

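The lids seated at z = 0.1115 (expected 0.1116), and the force rose by 9 N. Letting go.

Request:
carry_out:
  increments:
    - [0, 0, 0, -0.5, 0, 0, 10]
    - [0, 0, 0, 0, 0, 0, 25]
    - [0, 0, 0, 0, 0, 0, 45]
    - [0, 0, 0, 0, 0, 0, 70]
    - [0, 0, 0, 0, 0, 0, 70]
    - [0, 0, 0, 0, 0, 0, 70]
    - [0, 0, 0, 0, 0, 0, 70]

```text
time: 18.02
ee_pos: [0.5425, 0.0358, 0.1113]
tcp_rot: [134.0, 90.0, -154.6]
wrist_force: [0.1, -0.1, 1.1]
opening: 0.0598
```

```bash
python3 look.py pics/c4.png 230 140 80
```

```text
18.025 [0.54247761 0.03575223 0.11126   ] 0.059769700396872016 [ 0.1465706  -0.08035036  1.138191  ] [-0.03483742  0.02802388  0.00526359]
```

View pics/c4.png

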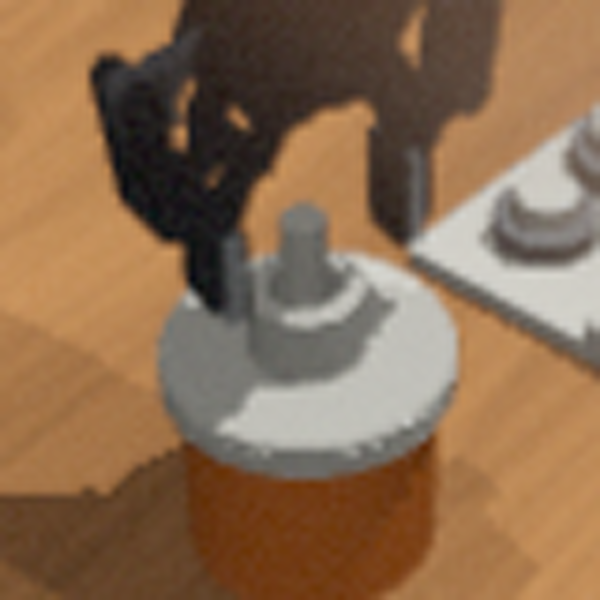

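Request:
carry_out:
  increments:
    - [0, 0, 0, 8, 0, 0, 70]
    - [0, 0, 0, 8, 0, 0, 70]
    - [0, 0, 0, 6, 0, 0, 70]
    - [0, 0, 0, 2, 0, 0, 70]
    - [0, 0, 0, 0, 0, 0, 70]
    - [0, 0, 0, 0, 0, 0, 60]
    - [0, 0, 0, 0, 0, 0, 54]
    - [0, 0, 0, 0, 0, 0, 52]
  squeeze: 30

```text
time: 19.08
ee_pos: [0.5426, 0.0358, 0.0874]
tcp_rot: [-64.2, 90.0, 7.1]
wrist_force: [-1.3, 0.3, -0.3]
opening: 0.044
```

Request:
carry_out:
  increments:
    - [0, 0, 0, 0, 0, 0, 50]
    - [0, 0, 0, 0, 0, 0, 48]
    - [0, 0, 0, 0, 0, 0, 46]
    - [0, 0, 0, 0, 0, 0, 44]
    - [0, 0, 0, 0, 0, 0, 40]
    - [0, 0, 0, 0, 0, 0, 35]
    - [0, 0, 0, 0, 0, 0, 35]

```text
time: 19.95
ee_pos: [0.5425, 0.0356, 0.0876]
tcp_rot: [-104.9, 90.0, -33.6]
wrist_force: [-2.4, -1.5, 5.0]
opening: 0.0397
```

```bash
python3 look.py pics/c5.png 230 140 80
```

```text
19.95 [0.5425151  0.03564562 0.08761033] 0.03967828908127276 [-2.40521678 -1.51690611  4.97798699] [-0.36281143  0.37916385  0.02503932]
```

View pics/c5.png

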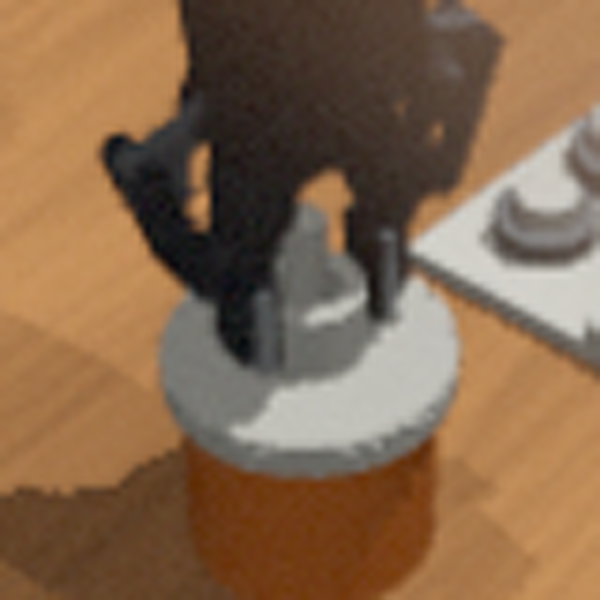

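```bash
python3 - <<'E'
import cv2,numpy as np
a=cv2.imread("pics/c4.png")[180:400,200:400];b=cv2.imread("pics/c5.png")[180:400,200:400]
f=lambda i:np.clip(cv2.resize(i,(400,440),interpolation=cv2.INTER_CUBIC).astype(float)*1.4,0,255)
cv2.imwrite("pics/cmp.png",np.hstack([f(a),f(b)]))
E
```

```text
[ WARN:0@0.102] global loadsave.cpp:1063 imwrite_ Unsupported depth image for selected encoder is fallbacked to CV_8U.
```

View pics/cmp.png

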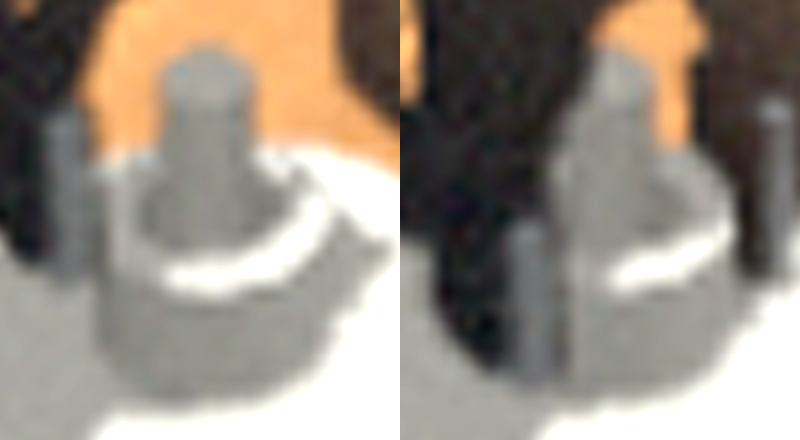

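The stem hasn't moved (right edge at 255 in both crops) and the collar is gripped at 39.7 mm. Lifting straight up.

Request:
carry_out:
  increments:
    - [0, 0, 0, -2, 0, 0, 35]
    - [0, 0, 0, -4, 0, 0, 35]
    - [0, 0, 0, -6, 0, 0, 35]
    - [0, 0, 0, 0, 0, 0, 35]

```text
time: 20.5
ee_pos: [0.5428, 0.0358, 0.0999]
tcp_rot: [-64.0, 89.9, 7.3]
wrist_force: [-0.4, 0.2, -0.9]
opening: 0.0391
```

```bash
python3 look.py pics/c6.png 230 140 80
```

```text
20.5 [0.54284387 0.03582535 0.09992975] 0.039067561008197346 [-0.39072311  0.15288708 -0.91092096] [-0.05546532  0.00069583  0.0526444 ]
```

View pics/c6.png

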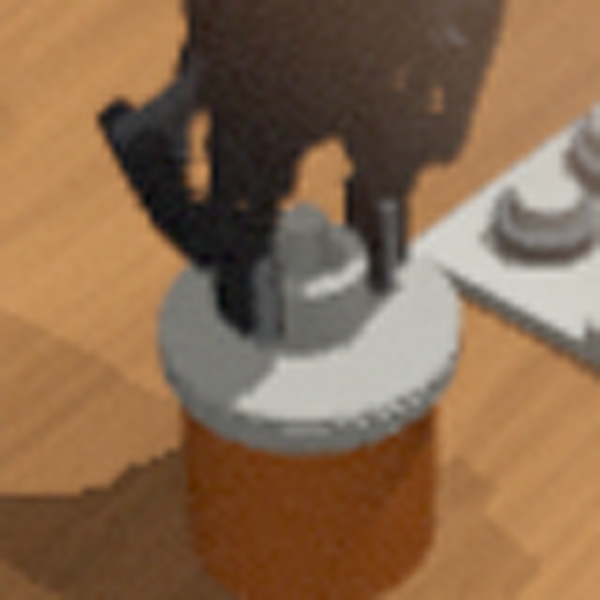

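The outer lid is rising (weight about 0.9 N) while the stem stays at (305,215). I'll keep lifting.

Request:
carry_out:
  increments:
    - [0, 0, 0, -8, 0, 0, 35]
    - [0, 0, 0, -10, 0, 0, 35]
    - [0, 0, 0, -10, 0, 0, 35]
    - [0, 0, 0, -10, 0, 0, 35]
    - [0, 0, 0, -10, 0, 0, 35]
    - [0, 0, 0, -10, 0, 0, 35]
    - [0, 0, 0, -10, 0, 0, 35]
    - [0, 0, 0, -8, 0, 0, 35]
    - [0, 0, 0, -2, 0, 0, 35]
    - [0, 0, 0, 0, 0, 0, 35]
    - [0, 0, 0, 0, 0, 0, 35]

```text
time: 21.92
ee_pos: [0.5423, 0.0358, 0.1769]
tcp_rot: [113.8, 90.0, -174.8]
wrist_force: [-0.0, -0.2, -0.2]
opening: 0.0393
```

```bash
python3 look.py pics/c7.png 210 100 130; python3 - <<'E'
from h import *
cv2.imwrite("pics/t7.png",vision.camera("top")[...,::-1]);cv2.imwrite("pics/s7.png",vision.camera("scene")[...,::-1])
E
```

```text
21.925 [0.54232099 0.03575296 0.17686473] 0.0393291469415158 [-0.02225885 -0.18457087 -0.1826618 ] [-0.06123336 -0.03359249 -0.06648378]
```

View pics/c7.png

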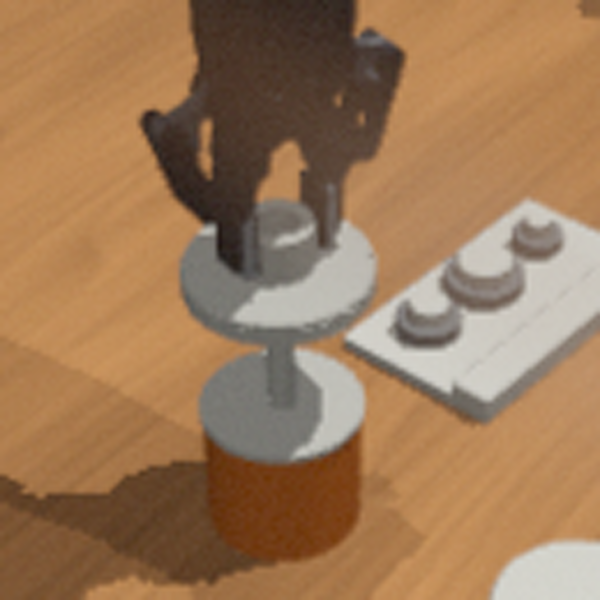

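View pics/s7.png

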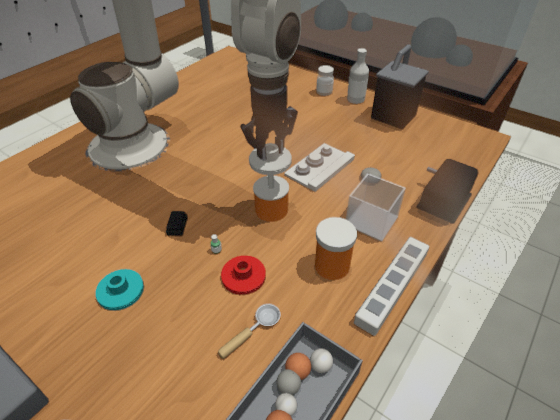

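The outer lid is level at about (278,270) in the zoom, raised 89 mm, which puts its lower edge about 21 mm above the stem top. The inner lid sits flat on the canister and nothing else has moved. I'm handing in.

```bash
python3 -c "
from workcell import job_done,sensors
o=sensors.get_obs();print(o['ee_pos'],o['opening'],abs(o['qd']).max());print(job_done())"
```

```text
[0.54235253 0.03573686 0.17699861] 0.03914680976519278 0.14886823418077746
the job is handed in; nothing more can be done
None
```

The job is done and handed in at about 22 s of the 72 s allowed; no verdict is reported.

- **Buttons:** I pressed small, then medium, then large. Each went to full travel (fingertip at z ≈ 0.026 m) with about 5–8 N.
- **Lids:** I lifted both lids by the stem and lowered them onto the canister. They seated at z = 0.1115 m (expected 0.1116 m) under a clear contact force, and only then did I let go.
- **Outer lid:** I gripped it by the collar at about 39 mm and lifted it 89 mm. It is held level over the canister, with its lower edge about 21 mm above the stem top.

The last scene pictures show the inner lid sitting flat on the canister, the canister in its place and the other things unmoved.

**Weak checks:**
- The arm blocked the top camera's view of the canister during the fit, so seating rests on the scene camera, the height and the force.
- The last wrist force reading was only -0.2 N, against about -0.9 N earlier in the lift. The pictures and the finger opening show the lid is still held, and the wrist readings vary by about 1 N.

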